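# Press a lamp board home in the sprung test dock

## Task

Take the tallest of the three lamp boards out of the rack, slide it bottom edge down into the upright slot of the test dock, and press it down against the sprung contact block until it sits on the hard stop. Finish while still holding the board pressed firmly down on the stop (the spring lifts it if you let go), without forcing it. Leave the other two boards and everything else on the bench where they are.

Things in the scene. Friction and masses are not known exactly. Their poses are not given: they have to be found in the camera images.
- tall_board: The board to test: upright aluminium slab, 10 mm thick (x), 64 mm wide (y), 110 mm tall (z), 0.13 to 0.25 kg; green circuit patch with small lamps on the lower middle of its +x face, bare top 40 mm to grip across the thickness. Origin: centre of the bottom edge. Starts standing in any of the rack's three slots. Either face may go either way in the dock.
- wide_board: A board to leave alone, in the rack: same make, 10 mm thick, 94 mm wide, 62 mm tall. Origin: centre of the bottom edge, z up.
- short_board: A board to leave alone, in the rack: 10 mm thick, 64 mm wide, 60 mm tall. Origin: centre of the bottom edge, z up.
- rack: Fixed grey rack, 160 mm (x) by 116 mm (y), origin at its underside's centre. Three slots along y at x = -52, 0, +52 mm, each 12 mm wide between two walls 110 mm long, wall tops 32 mm above the bench; boards stand on the slot floor 8 mm above the bench, up to 12 mm off its middle along y. On the robot's left or right, the dock on the other side.
- dock: Fixed test dock: black base 110 (x) by 116 (y) by 10 mm, origin at its underside's centre. Two dark steel C-section guides (y = +-22 to +-41 mm) form an upright slot, open at the top, on the origin: 12 mm along x for the board's thickness, 66 mm along y for its width; walls to 75 mm height, above them lead-in plates to 84 mm opening 6 mm to every side. A strip 26 mm high on the +x side.
- slot_mouth (a point): Point on the slot's vertical centre line at the top of the lead-in, 85 mm above the bench; axes as the dock's.
- stop_level (a point): Point on the slot's vertical centre line at the height of the hard stop, 24 mm above the bench; axes as the dock's. A fully pressed board has its origin here.
- dock_stop: The hard stop: two fixed steel ledges at the bottom of the guides (y = +-22 to +-33 mm), tops 24 mm above the bench, on which the board's bottom corners land. Origin at the dock's origin.
- plunger (a joint): Travel in m of the sprung white contact block (10 by 30 mm) between the two ledges: 0 at rest, with its top 34 mm above the bench, growing as it is pushed down; 0.010 when the board is on the hard stop. The spring pushes up with 4 N at rest and 8 N at 0.010, more than the board's weight.
- solder_spool: Bystander, loose: upright metal solder spool, 48 mm across, 38 mm high, origin at its underside.
- screwdriver: Bystander, loose: small screwdriver about 160 mm long lying along its x.
- flux_jar: Bystander, loose: amber jar 48 mm across, 60 mm high, origin at its underside.
Things that resemble listed ones, but are neither listed nor needed, are in the scene too. What is shaped like the rack but orange is not meant. Leave any red look-alike of the tall_board alone.

How it is judged (in metres and radians):
On the way, in this order (a step that is already met when the one before it is completed fails the run):
1. the tall board is lifted clear of the rack (height (world z) of tall_board above 0.045 m and contact force between tall_board and rack below 0.1 N and contact force between the fingers and tall_board above 0.5 N), for 0.1 s.
2. the tall board is upright in the slot, at least 15 mm below the mouth (x of tall_board in the frame of dock between -0.003 and 0.003 m and y of tall_board in the frame of dock between -0.003 and 0.003 m and angle between the x axis of tall_board and the x axis of dock, either way round below 0.15 rad and angle between tall_board's own z axis and vertical below 0.08 rad and height (world z) of tall_board below 0.07 m), for 0.1 s.
At the end, for the whole second after the job is handed in: For the last second: tall board upright in the slot (3 mm, 0.08 rad), bottom within 2.5 mm of stop level, contact block in over 8 mm, over 1.5 N on the hard stop, fingers on the board (over 1.5 N), at rest; other boards standing, bystanders within 30 mm of their start (x of tall_board in the frame of dock between -0.003 and 0.003 m and y of tall_board in the frame of dock between -0.003 and 0.003 m and angle between the x axis of tall_board and the x axis of dock, either way round below 0.15 rad and angle between tall_board's own z axis and vertical below 0.08 rad and distance of each of wide_board, short_board, solder_spool, screwdriver, flux_jar from where it was at the start of the episode below 0.03 m and angle between each of wide_board, short_board's own z axis and vertical below 0.3 rad and height (world z) of tall_board below 0.0265 m and value of joint plunger above 0.008 m and contact force between tall_board and dock_stop above 1.5 N and contact force between the fingers and tall_board above 1.5 N and linear speed of tall_board below 0.02 m/s); the arm keeps its last pose, push and grip.
It fails at once if the board is forced onto the stop with more than 60 N (contact force between tall_board and dock_stop above 60 N).
It fails at once if another board or a bystander is pushed more than 30 mm, or another board is tipped over (not (distance of each of wide_board, short_board, solder_spool, screwdriver, flux_jar from where it was at the start of the episode below 0.03 m and angle between each of wide_board, short_board's own z axis and vertical below 0.3 rad)).
It also fails if it takes over 51 s, if anything falls off the work surface, if the arm or the gripper's body presses on something with over 40 N, if the wrist force passes 120 N, or if a joint passes its speed limit or range.

## Robot

A 6-joint arm with a two-finger parallel gripper is mounted at the origin on the work surface. World frame = base frame: x ahead of the robot, y to its left, z up, the work surface at z = 0. Lengths are in mm, angles in rad, forces in N, time in s.
With the tool pointing down it reaches from about 350 to 775 mm from the base axis. Payload 7.3 kg.
Tool frame: the origin (TCP) lies at the very end of the fingers, on their centre line; the grasp point (between the pads) lies 19 mm behind it (pinch_z is the distance from the TCP to the grasp point, in mm); z points along the fingers, y is the direction in which the jaws open and shut (so a half turn about z gives the same grasp; the last joint's range is limited). The gripper opens to 92 mm and grips with 3 to 60 N. Pads are 19 mm wide; open, the fingers measure 130 mm over their backs; the gripper's body (75 mm by 190 mm) begins 47 mm behind the grasp point.
Start: joints at [-1.444, 0.342, 1.524, -0, 1.275, -0.146], TCP at [141.472, -505.599, 226.741] pointing down, gripper open.
Joint ranges: [-2.53, 2.53], [-0.77, 2.02], [0.04, 2.7], [-1, 4.14], [0.28, 2.66], [-3.11, 3.11]. Speed limits (rad/s): [2.57, 2.57, 3.14, 3.14, 3.14, 3.14].

## Interface

Orientations are given as [roll, pitch, yaw] about the fixed x, y, z axes, in that order (R = Rz(yaw) Ry(pitch) Rx(roll)).
In Python, from plant import * gives the robot as it stands.
- The arm moves only by the tool step_arm, never from a script. Its argument "moves" is one flat list of numbers, 7 for each row, row after row: the shift along the tool's x, y, z scaled (see below), then the turn, a rotation vector about the tool's x, y, z scaled (see below), then the closure, from -1 (fully open) to 1 (shut). A call has 1 to 8 rows; each row shifts and turns the pose as measured when the row begins, along the tool's axes as they then stand; what a row does not reach is not made up. The controller multiplies each number of a shift by 2 cm and each number of a turn by 4 degrees. A row lasts 1/12 s, in which the tool goes at most 41.7 mm and 7.16 degrees, less where a joint would pass 70% of its speed; a pose out of reach is approached as far as the arm can. A call with a number of a shift or a turn outside -1 to 1 is refused whole. A call with a gripper value outside its range is refused whole. The fingers move at their own pace and stop on an object; the grip force is fixed at half the most. Time passes only in rows, so rows that do not move let the fingers close. It gives the time, the measured TCP pose, the force and the opening at its end, in the units of the state.
- get_obs(): the state, without advancing time (a new reading comes with each control period).
- capture(name): name is "scene" or "top" or "wrist"; returns the picture (420x560x3 uint8, red, green, blue); there is no depth.
- get_calibration(name): a dict with "mtx" (3x3 intrinsics, pixels), "eye" and "orientation" of the camera in the world; the wrist camera has in their place "mount" (4x4, takes a point from camera to tool coordinates, whose origin is the TCP and whose axes are the flange's). Camera axes: x right, y down, z forward; pixel columns grow to the right and rows downward; lengths in mm; the calibration is good to about 2 mm. A picture is of the moment at which its call begins: read the wrist's pose just before it. get_calibration takes no time and is no camera call.
- close_job(): hands the job in, once; it reports no verdict.
The state is a dict: "time": time; "joint_positions": joint angles; "dq": joint speeds; "tau": joint torques, N m; "tool_pos": TCP position; "tcp_rot": TCP orientation; "contact_force": force on the tool from outside, world axes, zero at the start; "moment": the same for the moment, N m; "grip_width": finger opening in mm.
Only numpy, scipy, OpenCV 4.12 (cv2) and the standard library are available. Lean on these libraries where they do the work, as an engineer would, in place of code of your own. Each camera call takes 0.05 s, during which the arm holds its last target.

## Working session

There is one attempt and no reset: what is moved stays moved. The work goes in short steps, Python scripts to look and compute and a tool call to move; the robot and the scene stay as the last step left them, time stands still between calls to the robot, and variables do not carry over. Pictures are saved under pics/ and viewed, and the job is handed in when it is done.

Besides the shell and the picture viewer there is one more tool, called by a JSON object that holds its "op" and its "data", one argument or row to a line. step_arm: Moves the arm, as the interface text tells. Shifts and turns lie within -1 to 1; 1 stands for 2 cm of shift or 4 degrees of turn. Its arguments: {"type":"object","properties":{"moves":{"type":"array"}},"required":["moves"]}

```bash
ls; mkdir -p pics
python3 - <<'E'
from plant import *
import cv2
o=get_obs();print(o)
for n in("scene","top","wrist"):
    cv2.imwrite(f"pics/{n}0.png",capture(n)[:,:,::-1]); print(n,get_calibration(n))
E
```

```text
pics
{'time': 0.0, 'joint_positions': array([-1.44400030e+00,  3.42739964e-01,  1.52504271e+00,  2.97547518e-05,
        1.27540118e+00, -1.46001802e-01]), 'dq': array([-0.00113053, -0.00073269,  0.00022075,  0.00046303,  0.00110075,
       -0.00146709]), 'tau': array([ 6.70641803e-04, -4.31235909e+01, -2.44215131e+01,  7.18018273e-02,
        5.59145375e-02, -1.13878298e-04]), 'tool_pos': array([ 141.42487852, -505.15760587,  226.02705575]), 'tcp_rot': array([-3.14002253e+00, -2.59642183e-04,  2.72788941e-01]), 'contact_force': array([-0.27195225,  0.15098421,  0.2658863 ]), 'moment': array([0.06296389, 0.01164921, 0.00470044]), 'grip_width': 91.9934296087625}
scene {'mtx': array([[450.43868752,   0.        , 283.93919818],
       [  0.        , 450.43868752, 207.52143648],
       [  0.        ,   0.        ,   1.        ]]), 'eye': array([1353.10759117,  197.52743302,  751.74545308]), 'orientation': array([-2.22358836,  0.01277523,  1.93296051])}
top {'mtx': array([[510.51673681,   0.        , 289.45625975],
       [  0.        , 510.51673681, 205.1889309 ],
       [  0.        ,   0.        ,   1.        ]]), 'eye': array([ 388.17604335, -116.20350707, 1263.61840938]), 'orientation': array([-3.01979402,  0.00840144, -1.5610248 ])}
wrist {'mtx': array([[309.04705372,   0.        , 280.68402547],
       [  0.        , 309.04705372, 209.78855993],
       [  0.        ,   0.        ,   1.        ]]), 'mount': array([[ 8.12459573e-04, -9.64128394e-01, -2.65435077e-01,
         7.25710051e+01],
       [ 9.99999478e-01,  9.47669495e-04, -3.81320813e-04,
        -9.57936525e-01],
       [ 6.19186949e-04, -2.65434629e-01,  9.64128661e-01,
        -1.59072918e+02],
       [ 0.00000000e+00,  0.00000000e+00,  0.00000000e+00,
         1.00000000e+00]])}
```

View pics/scene0.png

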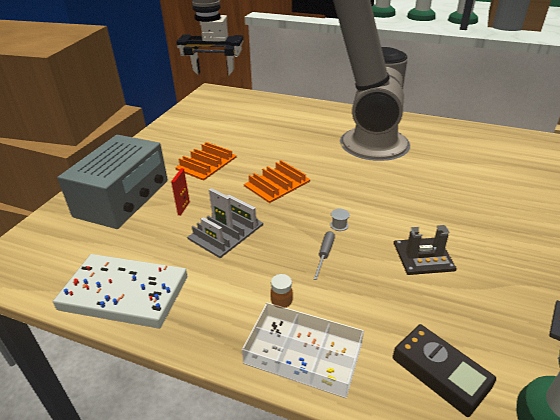

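View pics/top0.png

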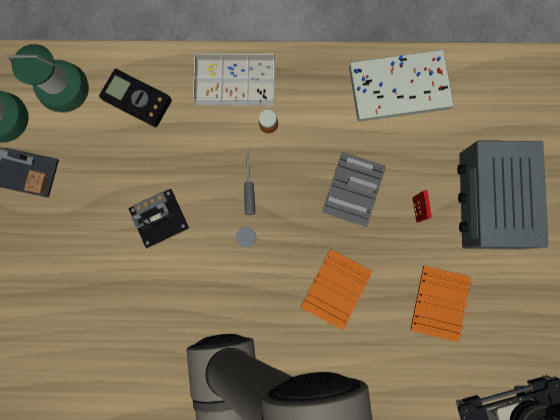

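View pics/wrist0.png

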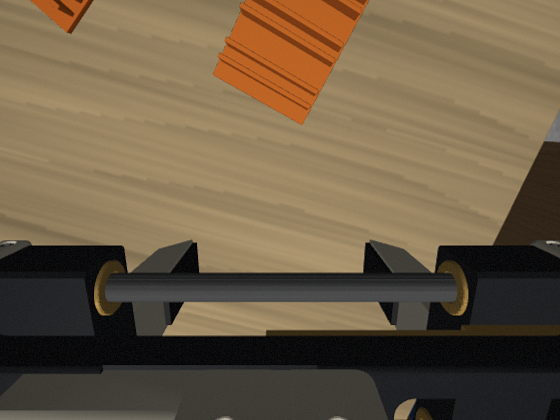

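The scene view shows the grey rack at about (225,222) and the dock at (425,250). In the top view they are at about (354,188) and (158,217). I'll enlarge both.

Run:
```python
import cv2
t=cv2.imread("pics/top0.png");s=cv2.imread("pics/scene0.png")
def c(im,x,y,w,h,k,n): cv2.imwrite(n,cv2.resize(im[y:y+h,x:x+w],None,fx=k,fy=k,interpolation=cv2.INTER_CUBIC))
c(t,310,140,90,95,6,"pics/c_rack.png");c(t,115,175,85,80,7,"pics/c_dock.png");c(s,180,175,95,90,6,"pics/c_rs.png");c(s,385,215,80,65,8,"pics/c_ds.png")
```

```text
(no output)
```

View pics/c_rack.png

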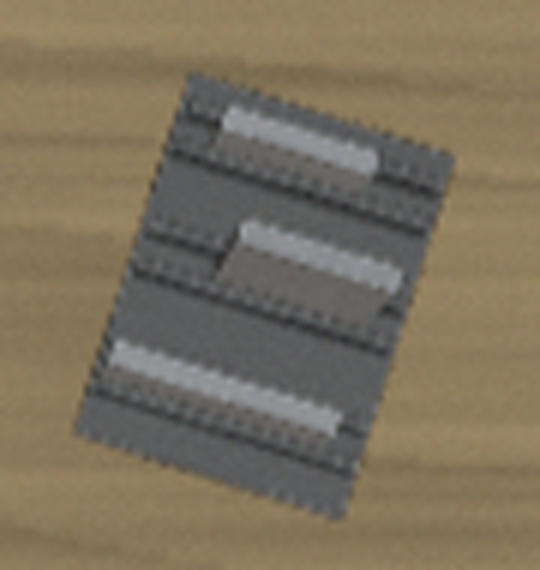

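View pics/c_dock.png

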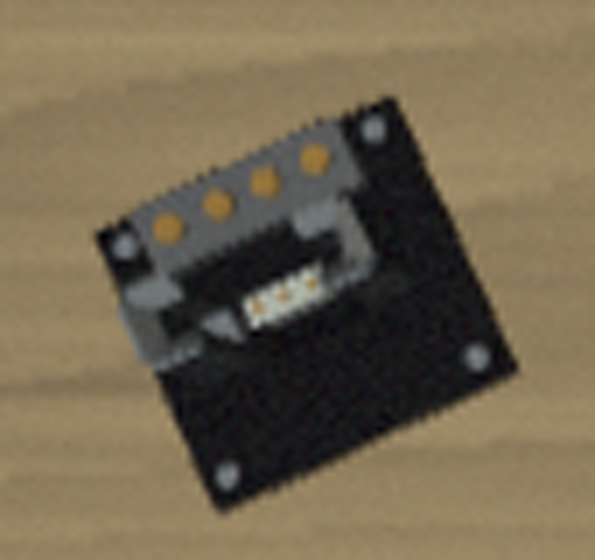

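View pics/c_rs.png

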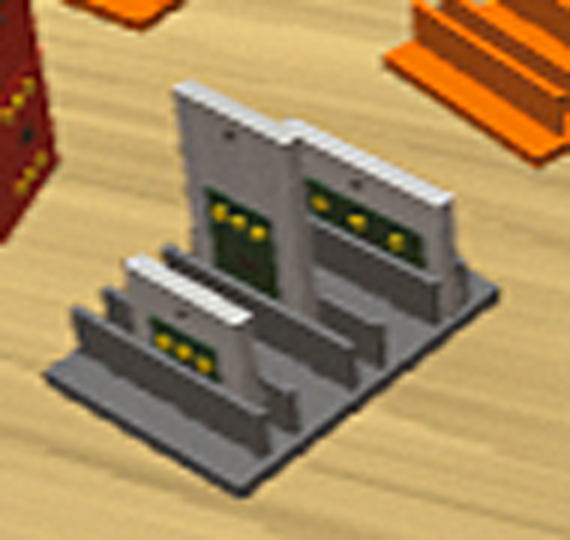

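View pics/c_ds.png

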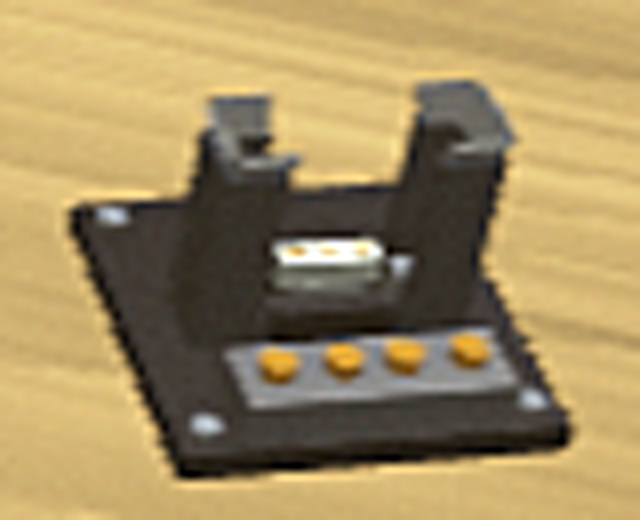

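The rack crop shows the tall board in the middle slot, with its top edge from (350,178) to (377,187) in the top image. I'll fit rough poses from the known sizes.

```bash
cat > h.py <<'E'
from plant import *
import numpy as np, cv2
from scipy.spatial.transform import Rotation as R
from scipy.optimize import least_squares
def cam(name,o=None):
    c=get_calibration(name)
    if name=="wrist":
        T=np.eye(4);T[:3,:3]=R.from_euler('xyz',o["tcp_rot"]).as_matrix();T[:3,3]=o["tool_pos"]
        M=T@c["mount"];return c["mtx"],M[:3,:3],M[:3,3]
    return c["mtx"],R.from_euler('xyz',c["orientation"]).as_matrix(),c["eye"]
def proj(C,P):
    K,Rm,e=C;q=(np.atleast_2d(P)-e)@Rm;q=q@K.T;return q[:,:2]/q[:,2:]
def ray(C,uv,z):
    K,Rm,e=C;d=Rm@np.linalg.solve(K,[uv[0],uv[1],1]);return e+d*(z-e[2])/d[2]
def loc(p,P):  # pose x,y,yaw, local pts -> world
    c,s=np.cos(p[2]),np.sin(p[2]);P=np.asarray(P,float)
    return np.c_[p[0]+c*P[:,0]-s*P[:,1],p[1]+s*P[:,0]+c*P[:,1],P[:,2]]
def fit(obs,p0):  # obs list of (C,local pts,uv)
    f=lambda p:np.concatenate([(proj(C,loc(p,P))-uv).ravel() for C,P,uv in obs])
    r=least_squares(f,p0,x_scale=[10,10,.1]);return r.x,r.fun.reshape(-1,2)
def cr(uv,k,ox,oy): return (np.array(uv,float)+.5)/k-.5+[ox,oy]
E
python3 - <<'E'
from h import *
T=cam("top");S=cam("scene")
np.set_printoptions(precision=2,suppress=True)
rc=cr([(190,72),(455,155),(343,520),(75,433)],6,310,140)
rP=[(80,58,8),(80,-58,8),(-80,-58,8),(-80,58,8)]
for u in rc: print(ray(T,u,8))
p,f=fit([(T,rP,rc)],[500,-250,-.3]);print("rack",p,abs(f).max())
rs=cr([(45,378),(242,490),(498,292)],6,180,175)
print('scene pred',proj(S,loc(p,[(80,-58,8),(80,58,8),(-80,58,8)])),rs)
# board top
bc=cr([(243,220),(403,270),(400,293),(240,243)],6,310,140)
bP=[(5,32,118),(5,-32,118),(-5,-32,118),(-5,32,118)]
q,f=fit([(T,bP,bc)],p);print("board",q,f)
bs=cr([(178,88),(297,142)],6,180,175)
print('scene board pred',proj(S,loc(q,[(5,-32,118),(5,32,118)])),bs)
c,s=np.cos(p[2]),np.sin(p[2]);d=q[:2]-p[:2];print("board in rack",d@[c,s],d@[-s,c])
dc=cr([(395,97),(97,237),(222,512),(518,370)],7,115,175)
dP=[(55,-58,10),(55,58,10),(-55,58,10),(-55,-58,10)]
d,f=fit([(T,dP,dc)],[430,200,.4]);print("dock",d,abs(f).max())
ds=cr([(183,465),(570,430),(72,208)],8,385,215)
print('scene dock pred',proj(S,loc(d,[(55,-58,10),(55,58,10),(-55,-58,10)])),ds)
E
```

```text
[ 678.34 -232.73    8.  ]
[ 643.94 -342.86    8.  ]
[ 491.18 -294.99    8.  ]
[ 526.13 -184.99    8.  ]
rack [ 584.9  -263.89   -0.3 ] 0.16289303656691345
scene pred [[186.58 237.  ]
 [219.56 256.44]
 [262.93 222.62]] [[187.08 237.58]
 [219.92 256.25]
 [262.58 223.25]]
board [ 582.07 -272.02   -0.3 ] [[ 0.19 -0.16]
 [ 0.57 -0.16]
 [-0.18  0.17]
 [-0.58  0.14]]
scene board pred [[207.96 189.92]
 [227.   199.18]] [[209.25 189.25]
 [229.08 198.25]]
board in rack -0.2687564365487014 -8.60580806419181
dock [507.1  219.05   0.46] 0.5147163716312662
scene dock pred [[405.89 272.36]
 [455.38 268.35]
 [391.99 240.33]] [[407.44 272.69]
 [455.81 268.31]
 [393.56 240.56]]
```

{"op": "step_arm", "data": {
  "moves": [1,-0.05,0,0,0,-0.6,-1,1,-0.05,0,0,0,-0.6,-1,1,-0.05,0,0,0,-0.6,-1,1,-0.05,0,0,0,-0.6,-1,1,-0.05,0,0,0,-0.6,-1,1,-0.05,0,0,0,-0.6,-1,1,-0.05,0,0,0,-0.6,-1,1,-0.05,0,0,0,-0.6,-1]
}}

```text
time: 0.82
tool_pos: [285.3, -430.9, 223.4]
tcp_rot: [-3.135, -0.001, 0.615]
contact_force: [0.1, 0.0, 0.4]
grip_width: 91.8
```

```bash
cat > go.py <<'E'
import sys
from h import *
# target x y z yaw -> remaining shift in tool axes (units of 2cm) & turn units (4deg), tool assumed to point to vertical
o=get_obs();t=list(map(float,sys.argv[1:5]))
Rm=R.from_euler('xyz',o["tcp_rot"]);Rt=R.from_euler('xyz',[np.pi,0,t[3]])
d=np.array(t[:3])-o["tool_pos"];rv=(Rm.inv()*Rt).as_rotvec()
np.set_printoptions(precision=3,suppress=True)
mid=Rm*R.from_rotvec(rv/2)
print("t",round(o["time"],2),"pos",o["tool_pos"],o["tcp_rot"],"F",o["contact_force"],"M",o["moment"],"w",round(o["grip_width"],2))
print("mm",d,"units now-frame",Rm.inv().apply(d)/20,"mid-frame",mid.inv().apply(d)/20,"turn",np.degrees(rv)/4)
E
python3 go.py 582 -272 226 1.269
```

```text
t 0.82 pos [ 285.317 -430.925  223.367] [-3.135 -0.001  0.615] F [0.061 0.003 0.358] M [-0.044 -0.014 -0.024] w 91.85
mm [296.683 158.925   2.633] units now-frame [16.701  2.071 -0.131] mid-frame [15.151  7.324 -0.14 ] turn [-0.082 -0.04  -9.365]
```

{"op": "step_arm", "data": {
  "moves": [1,0.3,0,0,0,-0.65,-1,1,0.3,0,0,0,-0.65,-1,1,0.3,0,0,0,-0.65,-1,1,0.3,0,0,0,-0.65,-1,1,0.3,0,0,0,-0.65,-1,1,0.3,0,0,0,-0.65,-1,1,0.3,0,0,0,-0.65,-1,1,0.3,0,0,0,-0.65,-1]
}}

```text
time: 1.48
tool_pos: [438.0, -346.9, 220.9]
tcp_rot: [-3.131, -0.005, 0.996]
contact_force: [0.5, -0.2, 0.1]
grip_width: 91.5
```

```bash
python3 go.py 582 -272 226 1.269
```

```text
t 1.48 pos [ 438.014 -346.886  220.939] [-3.131 -0.005  0.996] F [ 0.49  -0.237  0.096] M [ 0.037 -0.074  0.015] w 91.5
mm [143.986  74.886   5.061] units now-frame [ 7.057  4.006 -0.261] mid-frame [ 6.446  4.929 -0.26 ] turn [-0.139 -0.089 -3.906]
```

{"op": "step_arm", "data": {
  "moves": [0.82,0.62,-0.1,-0.02,0,-0.5,-1,0.82,0.62,-0.1,-0.02,0,-0.5,-1,0.82,0.62,-0.1,-0.02,0,-0.5,-1,0.82,0.62,-0.1,-0.02,0,-0.5,-1,0.82,0.62,-0.1,-0.02,0,-0.5,-1,0.82,0.62,-0.1,-0.02,0,-0.5,-1,0.82,0.62,-0.1,-0.02,0,-0.5,-1,0.82,0.62,-0.1,-0.02,0,-0.5,-1]
}}

```text
time: 2.15
tool_pos: [589.3, -265.3, 233.7]
tcp_rot: [-3.137, -0.009, 1.291]
contact_force: [0.8, -0.9, 0.6]
grip_width: 91.6
```

{"op": "step_arm", "data": {
  "moves": [0,0,0,0,0,0,-1]
}}

```text
time: 2.23
tool_pos: [591.8, -262.7, 233.3]
tcp_rot: [-3.137, -0.01, 1.296]
contact_force: [-0.6, 0.1, 0.1]
grip_width: 91.7
```

```bash
cat > look.py <<'E'
import sys,json
from h import *
o=get_obs();im=capture("wrist");cv2.imwrite(f"pics/{sys.argv[1]}.png",im[:,:,::-1])
json.dump({k:list(o[k]) for k in("tool_pos","tcp_rot")},open(f"pics/{sys.argv[1]}.json","w"))
E
python3 go.py 582 -272 226 1.269; python3 look.py w1
```

```text
t 2.23 pos [ 591.801 -262.74   233.325] [-3.137 -0.01   1.296] F [-0.583  0.07   0.064] M [ 0.011 -0.092  0.022] w 91.69
mm [-9.801 -9.26  -7.325] units now-frame [-0.582 -0.345  0.362] mid-frame [-0.585 -0.337  0.364] turn [-0.061 -0.146  0.386]
```

View pics/w1.png

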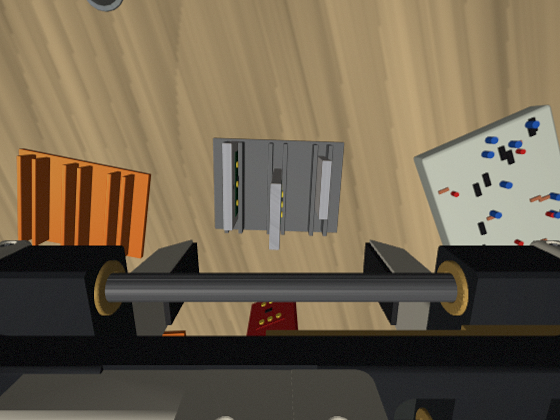

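The wrist view shows the rack, with the tall board's top face at about (275,182–250) between the fingers.

Run:
```python
import cv2
t=cv2.imread("pics/w1.png")
cv2.imwrite("pics/w1c.png",cv2.resize(t[130:255,205:350],None,fx=5,fy=5,interpolation=cv2.INTER_CUBIC))
```

```text
(no output)
```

View pics/w1c.png

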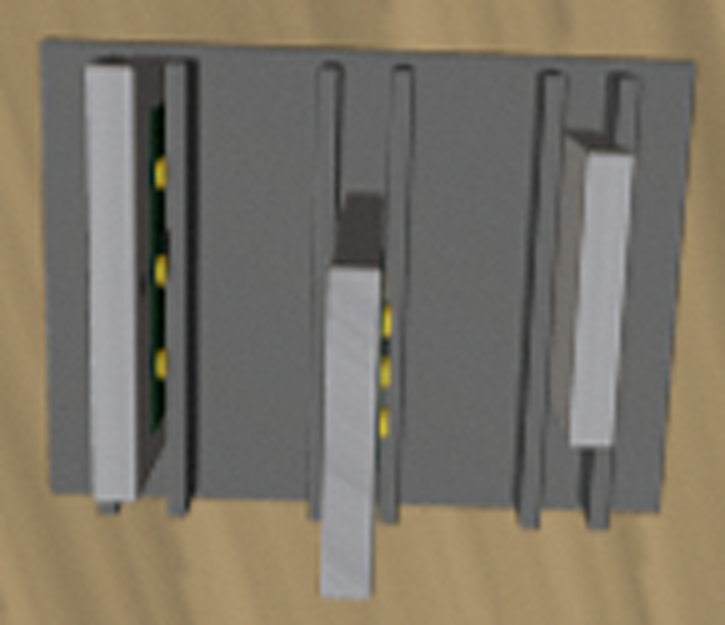

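Run:
```python
from h import *
import json
np.set_printoptions(precision=3,suppress=True)
o=json.load(open("pics/w1.json"));W=cam("wrist",o)
bu=cr([(381,266),(371,598),(320,596),(331,266)],5,205,130)
bP=[(5,32,118),(5,-32,118),(-5,-32,118),(-5,32,118)]
q,f=fit([(W,bP,bu)],[582,-272,-.3]);print("board",q,f)
ru=cr([(41,38),(693,62),(660,512),(50,492)],5,205,130)
p,f=fit([(W,[(-80,58,8),(80,58,8),(80,-58,8),(-80,-58,8)],ru)],[582,-272,-.3]);print("rack",p,f)
c,s=np.cos(p[2]),np.sin(p[2]);d=q[:2]-p[:2];print("board in rack",d@[c,s],d@[-s,c])
print(R.from_euler('xyz',o["tcp_rot"]).as_matrix()[:,2])
```

```text
board [ 584.306 -269.105   -0.309] [[ 0.545  0.093]
 [ 0.155  0.102]
 [-0.137  0.138]
 [-0.562 -0.302]]
rack [ 586.551 -261.237   -0.307] [[-0.414  0.103]
 [ 0.707 -0.262]
 [-0.19   0.121]
 [-0.127  0.129]]
board in rack 0.23543406698338754 -8.178853293913487
[-0.001  0.011 -1.   ]
```

```bash
python3 go.py 583.5 -270.5 85 1.267
```

```text
t 2.28 pos [ 590.462 -263.8    232.949] [-3.136 -0.009  1.294] F [ 0.054  0.198 -0.728] M [-0.022 -0.03   0.001] w 91.69
mm [  -6.962   -6.7   -147.949] units now-frame [-0.487 -0.203  7.394] mid-frame [-0.455 -0.217  7.396] turn [-0.08  -0.134  0.386]
```

{"op": "step_arm", "data": {
  "moves": [-0.25,-0.1,0.5,-0.04,-0.07,0.2,-1,-0.2,-0.1,0.9,-0.04,-0.07,0.19,-1,0,0,0.9,0,0,0,-1,0,0,0.8,0,0,0,-1,0,0,0.5,0,0,0,-1,0,0,0,0,0,0,-1,0,0,0,0,0,0,-1]
}}

```text
time: 2.87
tool_pos: [579.3, -274.7, 157.2]
tcp_rot: [-3.138, 0.003, 1.259]
contact_force: [-0.3, -0.5, 0.4]
grip_width: 91.8
```

```bash
python3 go.py 583.5 -270.5 85 1.267;python3 look.py w2
```

```text
t 2.87 pos [ 579.262 -274.724  157.238] [-3.138  0.003  1.259] F [-0.33  -0.506  0.443] M [-0.068 -0.097 -0.042] w 91.79
mm [  4.238   4.224 -72.238] units now-frame [0.276 0.148 3.611] mid-frame [0.271 0.144 3.611] turn [-0.045  0.041 -0.115]
```

View pics/w2.png

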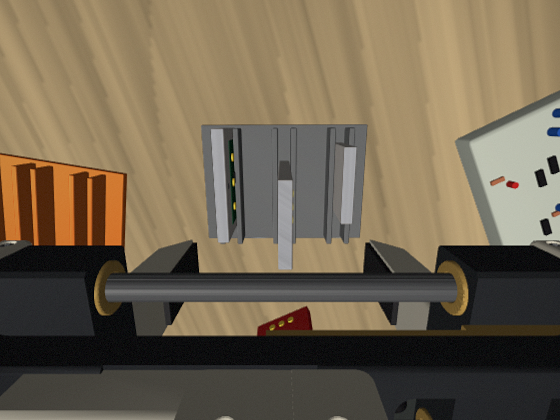

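The board's top face spans about (278–293, 179–270), near the middle of the jaws. I'll enlarge it to measure again.

Run:
```python
import cv2
t=cv2.imread("pics/w2.png")
cv2.imwrite("pics/w2c.png",cv2.resize(t[165:275,250:325],None,fx=6,fy=5.4,interpolation=cv2.INTER_CUBIC))
```

```text
(no output)
```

View pics/w2c.png

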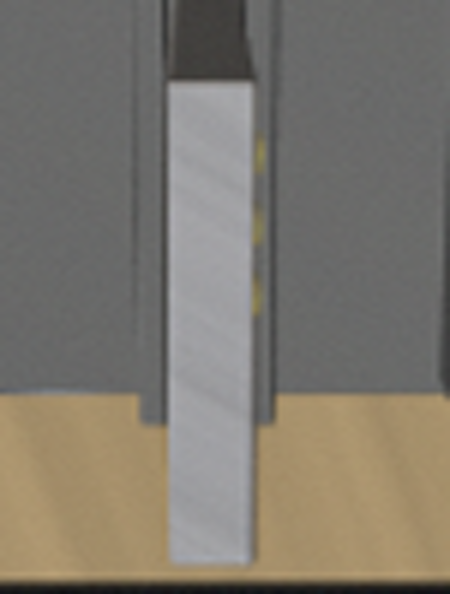

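```bash
python3 - <<'E'
from h import *
import json
np.set_printoptions(precision=3,suppress=True)
o=json.load(open("pics/w2.json"));W=cam("wrist",o)
u=np.array([(252,80),(252,564),(169,564),(168,80)],float);bu=np.c_[(u[:,0]+.5)/6-.5+250,(u[:,1]+.5)/5.4-.5+165]
bP=[(5,32,118),(5,-32,118),(-5,-32,118),(-5,32,118)]
q,f=fit([(W,bP,bu)],[582,-272,-.3]);print("board",q,f)
E
python3 go.py 583 -270 85 1.267
```

```text
board [ 584.26  -269.203   -0.307] [[ 0.725 -0.269]
 [ 0.196  0.279]
 [-0.201  0.307]
 [-0.722 -0.216]]
t 2.92 pos [ 579.279 -274.756  157.333] [-3.138  0.003  1.259] F [-0.268  1.049  0.44 ] M [-0.014 -0.057 -0.039] w 91.97
mm [  3.721   4.756 -72.333] units now-frame [0.294 0.115 3.615] mid-frame [0.288 0.111 3.616] turn [-0.045  0.043 -0.114]
```

{"op": "step_arm", "data": {
  "moves": [0.15,0.08,0.5,0,0,-0.08,-1,0.15,0.07,0.7,0,0,0,-1,0,0,0.7,0,0,0,-1,0,0,0.6,0,0,0,-1,0,0,0.2,0,0,0,-1,0,0,0,0,0,0,-1,0,0,0,0,0,0,-1]
}}

```text
time: 3.5
tool_pos: [587.4, -271.3, 105.3]
tcp_rot: [3.134, 0.005, 1.266]
contact_force: [-0.1, -0.1, 0.2]
grip_width: 91.8
```

```bash
python3 go.py 584.3 -269.2 84 1.265
```

```text
t 3.5 pos [ 587.407 -271.289  105.312] [3.134 0.005 1.266] F [-0.084 -0.12   0.209] M [ 0.03  -0.079 -0.024] w 91.82
mm [ -3.107   2.089 -21.312] units now-frame [ 0.059 -0.188  1.064] mid-frame [ 0.056 -0.184  1.065] turn [0.107 0.078 0.009]
```

{"op": "step_arm", "data": {
  "moves": [0.06,-0.15,0.4,0.1,0.08,0,-1,0,0,0.4,0,0,0,-1,0,0,0.25,0,0,0,-1,0,0,0,0,0,0,-1,0,0,0,0,0,0,-1]
}}

```text
time: 3.92
tool_pos: [585.9, -269.7, 84.6]
tcp_rot: [3.138, 0.0, 1.266]
contact_force: [0.2, -0.3, 0.4]
grip_width: 91.6
```

```bash
python3 go.py 584.3 -269.2 84 1.265
```

```text
t 3.92 pos [ 585.901 -269.704   84.587] [3.138 0.    1.266] F [ 0.178 -0.274  0.416] M [-0.075 -0.075  0.014] w 91.6
mm [-1.601  0.504 -0.587] units now-frame [ 0.    -0.084  0.029] mid-frame [-0.    -0.084  0.029] turn [0.055 0.004 0.012]
```

Now well placed. I'll close the jaws.

{"op": "step_arm", "data": {
  "moves": [0,-0.08,0,0.05,0,0,-1,0,0,0,0,0,0,1,0,0,0,0,0,0,1,0,0,0,0,0,0,1,0,0,0,0,0,0,1,0,0,0,0,0,0,1,0,0,0,0,0,0,1,0,0,0,0,0,0,1]
}}

```text
time: 4.58
tool_pos: [584.8, -269.6, 85.8]
tcp_rot: [3.14, 0.001, 1.266]
contact_force: [-0.1, 0.7, -0.3]
grip_width: 49.7
```

```bash
python3 go.py 584.3 -269.2 84 1.265
```

```text
t 4.58 pos [ 584.796 -269.612   85.813] [3.14  0.001 1.266] F [-0.067  0.745 -0.286] M [-0.063 -0.083 -0.017] w 49.68
mm [-0.496  0.412 -1.813] units now-frame [ 0.012 -0.03   0.091] mid-frame [ 0.012 -0.03   0.091] turn [0.03  0.012 0.01 ]
```

{"op": "step_arm", "data": {
  "moves": [0,0,0.05,0,0,0,1,0,0,0,0,0,0,1,0,0,0,0,0,0,1,0,0,0,0,0,0,1,0,0,0,0,0,0,1,0,0,0,0,0,0,1,0,0,0,0,0,0,1,0,0,0,0,0,0,1]
}}

```text
time: 5.25
tool_pos: [584.8, -269.6, 84.7]
tcp_rot: [3.14, 0.001, 1.266]
contact_force: [0.5, -0.2, -0.4]
grip_width: 9.7
```

```bash
python3 go.py 584.3 -269.2 84 1.265
```

```text
t 5.25 pos [ 584.827 -269.576   84.657] [3.14  0.001 1.266] F [ 0.482 -0.199 -0.383] M [-0.021 -0.1   -0.009] w 9.67
mm [-0.527  0.376 -0.657] units now-frame [ 0.01  -0.031  0.033] mid-frame [ 0.01  -0.031  0.033] turn [0.029 0.011 0.011]
```

{"op": "step_arm", "data": {
  "moves": [0,0,-0.2,0,0,0,1,0,0,-0.4,0,0,0,1,0,0,-0.5,0,0,0,1,0,0,-0.7,0,0,0,1,0,0,-0.8,0,0,0,1,0,0,-1,0,0,0,1,0,0,-1,0,0,0,1,0,0,-1,0,0,0,1]
}}

```text
time: 5.92
tool_pos: [582.2, -268.0, 199.8]
tcp_rot: [-3.133, -0.002, 1.266]
contact_force: [0.4, -1.0, -2.6]
grip_width: 9.9
```

```bash
python3 go.py 507 219 215 2.03; python3 look.py w3
```

```text
t 5.92 pos [ 582.223 -267.954  199.827] [-3.133 -0.002  1.266] F [ 0.357 -0.97  -2.619] M [-0.021 -0.153 -0.01 ] w 9.91
mm [-75.223 486.954  15.173] units now-frame [ 22.094 -10.909  -0.628] mid-frame [24.566 -1.88  -0.709] turn [ -0.101  -0.07  -10.949]
```

View pics/w3.png

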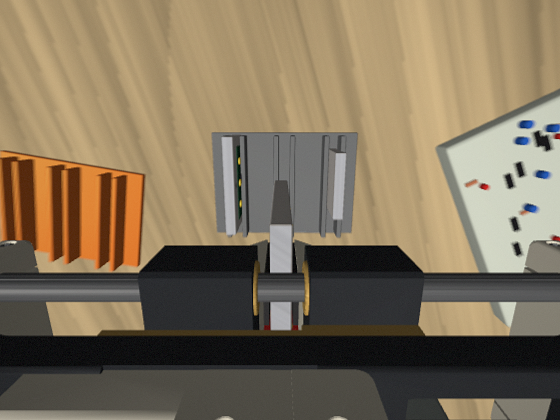

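{"op": "step_arm", "data": {
  "moves": [0.6,-0.2,-0.1,-0.05,-0.03,-0.44,1,0.97,-0.33,-0.1,-0.04,-0.03,-0.44,1,0.97,-0.33,-0.1,0,0,-0.44,1,0.97,-0.33,-0.1,0,0,-0.44,1,0.97,-0.33,-0.1,0,0,-0.44,1,0.97,-0.33,-0.1,0,0,-0.44,1,0.97,-0.33,-0.1,0,0,-0.44,1,0.97,-0.33,-0.1,0,0,-0.44,1]
}}

```text
time: 6.63
tool_pos: [558.8, -107.1, 221.7]
tcp_rot: [3.134, 0.007, 1.527]
contact_force: [-0.4, 0.5, -1.2]
grip_width: 9.9
```

```bash
python3 go.py 507 219 215 2.03
```

```text
t 6.63 pos [ 558.792 -107.134  221.698] [3.134 0.007 1.527] F [-0.385  0.453 -1.197] M [-0.019 -0.141 -0.027] w 9.94
mm [-51.792 326.134  -6.698] units now-frame [16.181 -3.296  0.194] mid-frame [16.491  0.831  0.27 ] turn [ 0.075  0.127 -7.198]
```

{"op": "step_arm", "data": {
  "moves": [1,-0.08,0,0.05,0.08,-0.45,1,1,-0.08,0,0,0,-0.45,1,1,-0.08,0,0,0,-0.45,1,1,-0.08,0,0,0,-0.45,1,1,-0.08,0,0,0,-0.45,1,1,-0.08,0,0,0,-0.45,1,1,-0.08,0,0,0,-0.45,1,1,-0.08,0,0,0,-0.45,1]
}}

```text
time: 7.3
tool_pos: [525.0, 66.0, 219.9]
tcp_rot: [-3.14, -0.002, 1.806]
contact_force: [0.0, 0.3, -1.8]
grip_width: 9.9
```

```bash
python3 go.py 507 219 215 2.03
```

```text
t 7.3 pos [525.014  65.992 219.877] [-3.14  -0.002  1.806] F [ 0.014  0.25  -1.774] M [-0.01  -0.16   0.016] w 9.92
mm [-18.014 153.008  -4.877] units now-frame [7.649 0.908 0.255] mid-frame [7.5   1.757 0.249] turn [-0.024 -0.026 -3.207]
```

{"op": "step_arm", "data": {
  "moves": [0.9,0.22,0,0,0,-0.45,1,0.9,0.22,0,0,0,-0.45,1,0.9,0.22,0,0,0,-0.45,1,0.8,0.22,0,0,0,-0.45,1,0.6,0.22,0,0,0,-0.45,1,0.3,0.22,0,0,0,-0.45,1,0,0,0,0,0,-0.45,1,0,0,0,0,0,0,1]
}}

```text
time: 7.97
tool_pos: [513.5, 171.7, 218.2]
tcp_rot: [-3.135, -0.007, 2.059]
contact_force: [0.3, 0.0, -1.3]
grip_width: 10.0
```

{"op": "step_arm", "data": {
  "moves": [0,0,0,0,0,0,1,0,0,0,0,0,0,1]
}}

```text
time: 8.13
tool_pos: [512.8, 171.9, 217.9]
tcp_rot: [-3.134, -0.007, 2.059]
contact_force: [0.5, -0.2, -1.7]
grip_width: 10.0
```

```bash
python3 go.py 507 219 215 2.03;python3 look.py w4;python3 -c "
import cv2
t=cv2.imread('pics/w4.png')
cv2.imwrite('pics/w4c.png',cv2.resize(t[90:260,190:370],None,fx=4,fy=4,interpolation=cv2.INTER_CUBIC)[:600])"
```

```text
t 8.13 pos [512.829 171.871 217.898] [-3.134 -0.007  2.059] F [ 0.526 -0.206 -1.689] M [-0.005 -0.093  0.028] w 9.99
mm [-5.829 47.129 -2.898] units now-frame [2.217 0.849 0.154] mid-frame [2.229 0.816 0.149] turn [-0.109 -0.098  0.415]
```

View pics/w4.png

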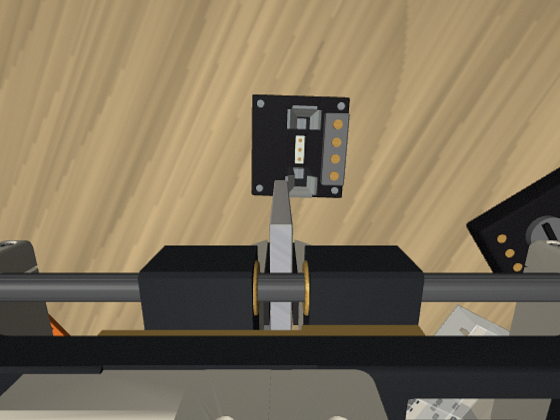

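View pics/w4c.png

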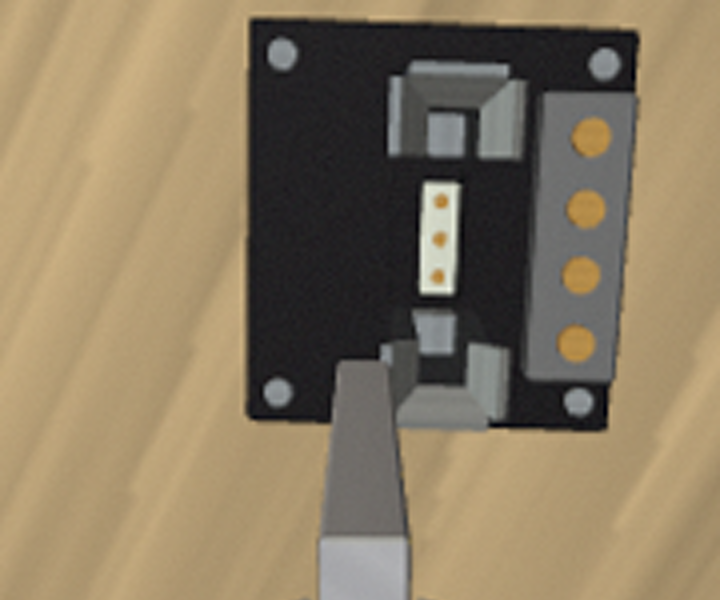

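The dock is fully visible. Its base corners sit near crop (250,18), (637,31), (606,430) and (248,418), the plunger is at (440,238), and the held board's near face runs from (320–408,536) to (338–386,362).

Run:
```python
from h import *
import json
np.set_printoptions(precision=3,suppress=True)
o=json.load(open("pics/w4.json"));W=cam("wrist",o)
k=lambda u:cr(u,4,190,90)
A=([(-55,58,10),(55,58,10),(55,-58,10),(-55,-58,10)],k([(250,18),(637,31),(606,430),(248,418)]))
B=([(-5,15,34),(5,15,34),(5,-15,34),(-5,-15,34)],k([(421,181),(461,183),(456,296),(418,295)]))
# ledges z=24: upper (427-465,112-157) y 22..33 visible inner edge y=22
Lg=([(-5,22,24),(5,22,24)],k([(427,157),(465,158)]))
p,f=fit([(W,*A)],[507,219,.46]);print("base",p,f.ravel())
p2,f=fit([(W,*B)],[507,219,.46]);print("plunger",p2,f.ravel())
p3,f=fit([(W,*A),(W,*B)],[507,219,.46]);print("all",p3,f.ravel())
# lead-in top z=84 outer extents: guess y=+-41 x=+-? 
for u in [(410,63),(509,66),(525,160),(390,157)]: 
    w=ray(W,k([u])[0],84);c,s=np.cos(p3[2]),np.sin(p3[2]);d=w[:2]-p3[:2];print("lead",d@[c,s],d@[-s,c])
for u in [(397,425),(487,430),(508,348),(467,344)]: 
    w=ray(W,k([u])[0],84);d=w[:2]-p3[:2];print("lead-",d@[c,s],d@[-s,c])
# board in tool frame: tool x ~ board +y, tool y ~ board +x , tool z down
Tr=R.from_euler('xyz',o["tcp_rot"])
bu=k([(338,362),(386,362),(408,536),(320,536)])
def pts(v):
    tx,ty,a,pit,rol=v
    L=np.array([(32,-5,0),(32,5,0),(32,5,-110),(32,-5,-110)],float) # tool axes, rel to bottom centre
    L=R.from_euler('xyz',[rol,pit,a]).apply(L+[0,0,95.7])-[0,0,95.7] + [tx,ty,76.7]
    return Tr.apply(L)+o["tool_pos"]
for free in ("tx,ty","+pitch","+pitch roll"):
    n={"tx,ty":2,"+pitch":3,"+pitch roll":4}[free]
    def ex(v):
        z=np.zeros(5); z[:2]=v[:2]
        if n>2:z[3]=v[2]/50
        if n>3:z[4]=v[3]/50
        return z
    r=least_squares(lambda v:(proj(W,pts(ex(v)))-bu).ravel(),np.zeros(n));print(free,ex(r.x),r.fun)
```

```text
base [508.48  223.616   0.459] [-0.596 -0.498  0.883 -0.72   0.304  0.668 -0.623  0.873]
plunger [508.589 223.42    0.467] [ 0.391  0.372 -0.353  0.085 -0.246 -0.261  0.208 -0.222]
all [508.537 223.512   0.46 ] [-0.61  -0.369  0.863 -0.626  0.317  0.749 -0.604  0.983  0.491  0.239
 -0.255  0.022 -0.346 -0.327  0.11  -0.353]
lead -10.937193509688784 42.04771980966871
lead 11.379743696131065 42.051535062392894
lead 16.268586041881736 21.68474250733122
lead -14.727647581281332 21.436435194452308
lead- -10.838463244895976 -41.39858808217327
lead- 11.044424097943402 -41.956236892168455
lead- 14.947735844637885 -21.79570601920344
lead- 5.126947005750771 -21.13753046965079
tx,ty [-0.853  1.42   0.     0.     0.   ] [-0.01  -0.255  0.967 -0.243  0.437  0.164 -0.968  0.141]
+pitch [-0.843  1.42   0.    -0.002  0.   ] [-0.007  0.014  0.963  0.026  0.432  0.009 -0.962 -0.014]
+pitch roll [-0.843  1.471  0.    -0.002  0.004] [-0.485  0.018  0.485  0.021  0.697 -0.007 -0.697  0.002]
```

```bash
python3 go.py 506.9 223.6 175 2.034
```

```text
t 8.18 pos [512.841 171.775 217.906] [-3.134 -0.007  2.059] F [ 0.1    0.268 -2.468] M [ 0.061 -0.122 -0.032] w 10.07
mm [ -5.941  51.825 -42.906] units now-frame [2.413 0.969 2.155] mid-frame [2.432 0.93  2.15 ] turn [-0.11  -0.099  0.354]
```

{"op": "step_arm", "data": {
  "moves": [0.4,0.2,0.2,-0.05,-0.05,0.17,1,0.5,0.2,0.4,-0.05,-0.05,0.17,1,0.5,0.2,0.5,0,0,0,1,0.5,0.2,0.5,0,0,0,1,0.3,0.1,0.3,0,0,0,1,0,0,0,0,0,0,1,0,0,0,0,0,0,1]
}}

```text
time: 8.77
tool_pos: [509.3, 219.6, 177.0]
tcp_rot: [-3.14, 0.001, 2.029]
contact_force: [0.2, 0.7, -2.3]
grip_width: 9.5
```

```bash
python3 go.py 506.9 223.6 175 2.034
```

```text
t 8.77 pos [509.29  219.554 176.973] [-3.14   0.001  2.029] F [ 0.166  0.704 -2.255] M [ 0.046 -0.096  0.032] w 9.52
mm [-2.39   4.046 -1.973] units now-frame [ 0.234 -0.017  0.098] mid-frame [ 0.234 -0.017  0.099] turn [-0.016  0.016 -0.065]
```

{"op": "step_arm", "data": {
  "moves": [0.23,-0.02,0,0,0,-0.06,1,0,0,0,0,0,0,1,0,0,0,0,0,0,1]
}}

```text
time: 9.02
tool_pos: [507.0, 223.4, 177.2]
tcp_rot: [-3.14, 0.001, 2.034]
contact_force: [0.3, 0.1, -1.1]
grip_width: 9.9
```

```bash
python3 go.py 506.9 223.6 175 2.034; python3 look.py w5;python3 - <<'E'
from h import *
im=capture("scene")[:,:,::-1];cv2.imwrite("pics/s5.png",im)
a=cv2.resize(im[165:285,370:480],None,fx=5,fy=5,interpolation=cv2.INTER_CUBIC);cv2.imwrite("pics/s5c.png",a)
t=cv2.imread("pics/w5.png");cv2.imwrite("pics/w5c.png",cv2.resize(t[110:260,200:360],None,fx=4,fy=4,interpolation=cv2.INTER_CUBIC))
E
```

```text
t 9.02 pos [506.964 223.375 177.161] [-3.14   0.001  2.034] F [ 0.349  0.146 -1.069] M [ 0.047 -0.134 -0.02 ] w 9.93
mm [-0.064  0.225 -2.161] units now-frame [0.012 0.002 0.108] mid-frame [0.012 0.002 0.108] turn [-0.019  0.02   0.001]
```

View pics/s5c.png

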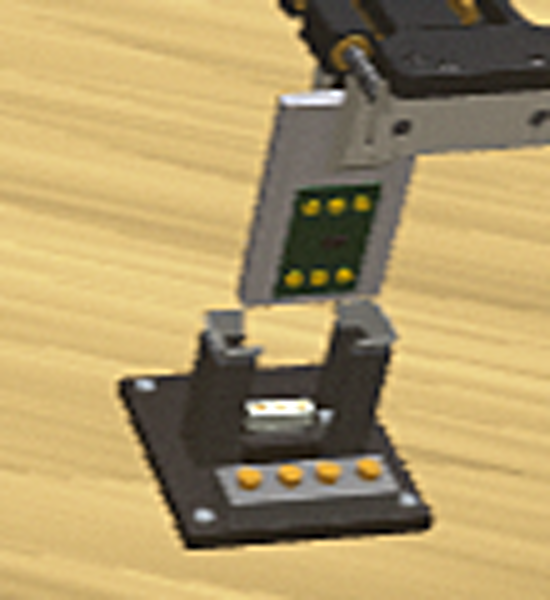

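View pics/w5c.png

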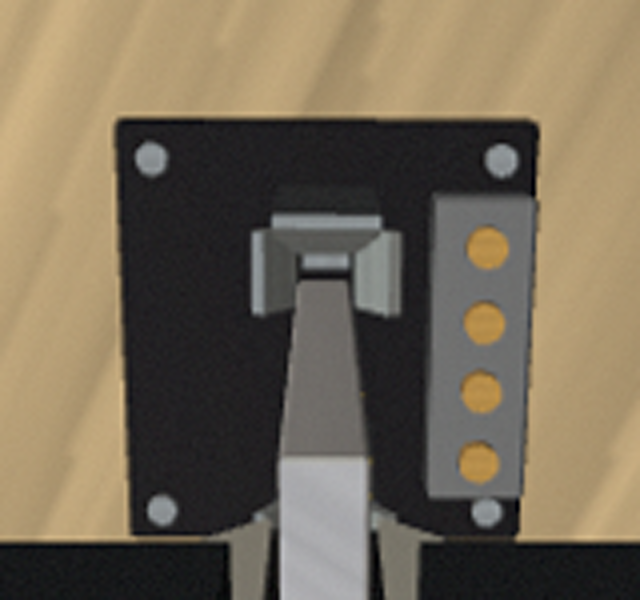

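The board sits over the slot: its bottom edge is at crop (298–350,280) and the far guide is centred at x≈326. I'll check the offsets numerically.

Run:
```python
from h import *
import json
o=json.load(open("pics/w5.json"));W=cam("wrist",o);k=lambda u:cr([u],4,200,110)[0]
c,s=np.cos(.463),np.sin(.463);zb=177.2-76.7
def q(u,z):
    d=ray(W,k(u),z)[:2]-[508.5,223.5];return round(d@[c,s],2),round(d@[-s,c],2)
print("board bottom +y corners",q((298,280),zb),q((350,280),zb),"top",q((281,456),zb+110),q((368,456),zb+110))
print("lead outer",q((272,216),84),q((381,216),84),q((252,316),84),q((401,316),84))
print("base corners",q((116,119),10),q((540,121),10),q((519,532),10),q((131,534),10))
```

```text
board bottom +y corners (np.float64(-5.12), np.float64(31.85)) (np.float64(4.89), np.float64(31.86)) top (np.float64(-4.46), np.float64(31.89)) (np.float64(4.82), np.float64(31.9))
lead outer (np.float64(-10.73), np.float64(42.12)) (np.float64(11.42), np.float64(42.15)) (np.float64(-15.09), np.float64(21.43)) (np.float64(15.85), np.float64(21.47))
base corners (np.float64(-53.92), np.float64(58.02)) (np.float64(55.28), np.float64(57.64)) (np.float64(54.72), np.float64(-55.43)) (np.float64(-54.66), np.float64(-56.24))
```

{"op": "step_arm", "data": {
  "moves": [0.01,0.015,0.3,0,0,0,1,0,0,0.4,0,0,0,1,0,0,0.3,0,0,0,1,0,0,0.1,0,0,0,1,0,0,0,0,0,0,1]
}}

```text
time: 9.53
tool_pos: [507.6, 222.9, 153.4]
tcp_rot: [-3.141, 0.002, 2.033]
contact_force: [-0.3, -0.2, -3.0]
grip_width: 9.9
```

```bash
python3 go.py 507.1 223.8 100 2.034
```

```text
t 9.53 pos [507.576 222.891 153.36 ] [-3.141  0.002  2.033] F [-0.269 -0.176 -2.989] M [ 0.003 -0.134 -0.013] w 9.89
mm [ -0.476   0.909 -53.36 ] units now-frame [ 0.056 -0.001  2.668] mid-frame [ 0.054 -0.001  2.668] turn [-0.002  0.024 -0.019]
```

{"op": "step_arm", "data": {
  "moves": [0.05,0,0.15,0,0.02,0,1,0,0,0.2,0,0,0,1,0,0,0.2,0,0,0,1,0,0,0.2,0,0,0,1,0,0,0,0,0,0,1]
}}

```text
time: 9.95
tool_pos: [507.0, 223.8, 136.5]
tcp_rot: [-3.141, 0.0, 2.033]
contact_force: [-0.5, 0.4, -1.9]
grip_width: 10.1
```

```bash
python3 go.py 507.1 223.8 100 2.034
```

```text
t 9.95 pos [507.043 223.782 136.455] [-3.141  0.     2.033] F [-0.474  0.36  -1.853] M [-0.003 -0.13   0.015] w 10.07
mm [  0.057   0.018 -36.455] units now-frame [-0.     0.004  1.823] mid-frame [-0.     0.004  1.823] turn [-0.009  0.001 -0.019]
```

{"op": "step_arm", "data": {
  "moves": [0,0,0.2,0,0,0,1,0,0,0.25,0,0,0,1,0,0,0.25,0,0,0,1,0,0,0.2,0,0,0,1,0,0,0,0,0,0,1]
}}

```text
time: 10.37
tool_pos: [507.1, 223.8, 116.5]
tcp_rot: [-3.141, 0.0, 2.033]
contact_force: [-0.9, -0.3, -2.8]
grip_width: 10.0
```

```bash
python3 go.py 507.1 223.8 100 2.034
```

```text
t 10.37 pos [507.089 223.84  116.532] [-3.141  0.     2.033] F [-0.852 -0.282 -2.81 ] M [ 0.025 -0.173 -0.022] w 10.02
mm [  0.011  -0.04  -16.532] units now-frame [-0.002 -0.     0.827] mid-frame [-0.002 -0.     0.827] turn [-0.006  0.002 -0.018]
```

Bottom edge is at about 40 mm. Now onto the plunger, in small steps.

{"op": "step_arm", "data": {
  "moves": [0,0,0.15,0,0,0,1,0,0,0.15,0,0,0,1,0,0,0.15,0,0,0,1,0,0,0.1,0,0,0,1,0,0,0,0,0,0,1]
}}

```text
time: 10.78
tool_pos: [507.4, 223.9, 105.6]
tcp_rot: [3.141, 0.0, 2.033]
contact_force: [-1.8, -0.4, 4.4]
grip_width: 9.8
```

```bash
python3 go.py 507.1 223.8 100 2.034
```

```text
t 10.78 pos [507.405 223.944 105.64 ] [3.141 0.    2.033] F [-1.792 -0.385  4.445] M [-0.141  0.396  0.   ] w 9.76
mm [-0.305 -0.144 -5.64 ] units now-frame [ 0.    -0.017  0.282] mid-frame [ 0.    -0.017  0.282] turn [ 0.009  0.006 -0.017]
```

{"op": "step_arm", "data": {
  "moves": [0,0,0.1,0,0,0,1,0,0,0.1,0,0,0,1,0,0,0.08,0,0,0,1,0,0,0,0,0,0,1]
}}

```text
time: 11.12
tool_pos: [507.4, 223.9, 101.2]
tcp_rot: [3.14, 0.001, 2.033]
contact_force: [-1.7, -0.5, 5.9]
grip_width: 9.4
```

```bash
python3 go.py 507.1 223.8 100 2.034
```

```text
t 11.12 pos [507.375 223.924 101.201] [3.14  0.001 2.033] F [-1.722 -0.509  5.905] M [-0.179  0.443  0.034] w 9.4
mm [-0.275 -0.124 -1.201] units now-frame [ 0.001 -0.015  0.06 ] mid-frame [ 0.001 -0.015  0.06 ] turn [ 0.023  0.01  -0.015]
```

{"op": "step_arm", "data": {
  "moves": [0,0,0.06,0,0,0,1,0,0,0.06,0,0,0,1]
}}

```text
time: 11.28
tool_pos: [507.6, 224.0, 100.5]
tcp_rot: [3.139, 0.001, 2.033]
contact_force: [-5.1, -0.6, 19.0]
grip_width: 9.6
```

```bash
python3 go.py 507.1 223.8 100 2.034
```

```text
t 11.28 pos [507.555 224.023 100.495] [3.139 0.001 2.033] F [-5.098 -0.583 18.965] M [-0.471  1.222 -0.049] w 9.64
mm [-0.455 -0.223 -0.495] units now-frame [ 0.    -0.025  0.025] mid-frame [ 0.    -0.025  0.025] turn [ 0.04   0.014 -0.013]
```

The force rose from 6 N to 19 N over 0.7 mm, so the board is on the stop with about 13 N left after the spring. I'll check that it holds with pictures.

```bash
python3 - <<'E'
from h import *
im=capture("scene")[:,:,::-1]
a=cv2.resize(im[165:285,370:480],None,fx=5,fy=5,interpolation=cv2.INTER_CUBIC);cv2.imwrite("pics/s6c.png",a);cv2.imwrite("pics/s6.png",im)
for i in range(12): cv2.imwrite("pics/t6.png",capture("top")[:,:,::-1])
E
python3 look.py w6; python3 go.py 507.1 223.8 100 2.034
```

```text
t 11.98 pos [507.444 224.009 100.562] [3.139 0.001 2.033] F [-5.249 -2.186 13.095] M [-0.384  0.971 -0.026] w 10.0
mm [-0.344 -0.209 -0.562] units now-frame [-0.002 -0.02   0.028] mid-frame [-0.002 -0.02   0.028] turn [ 0.04   0.015 -0.013]
```

View pics/s6c.png

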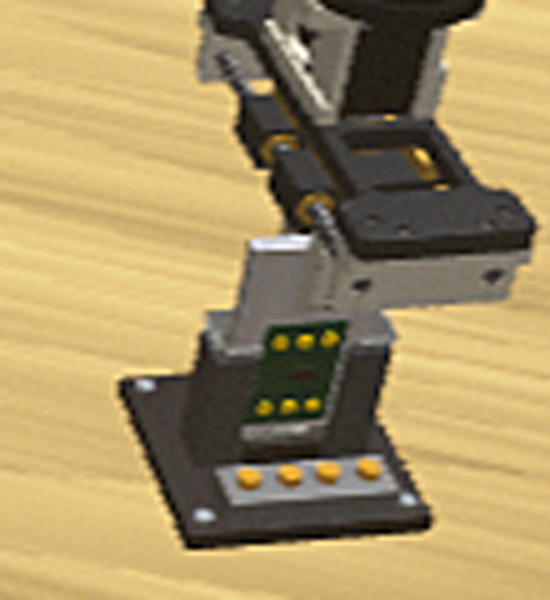

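View pics/s6.png

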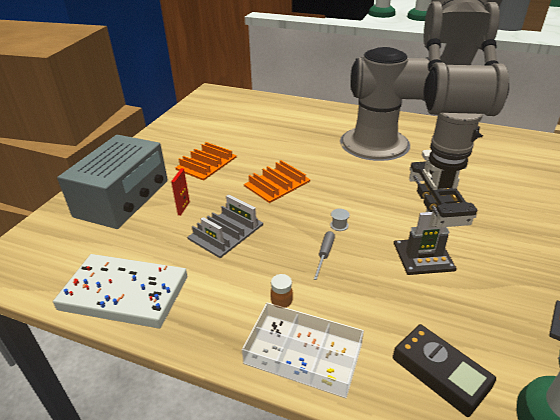

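View pics/w6.png

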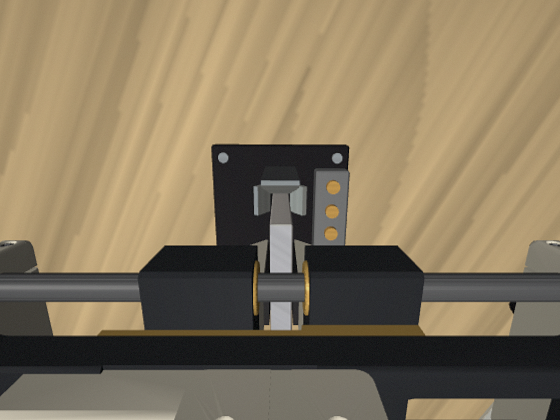

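The board stands upright in the slot, and the other boards and bystanders are where they started. The force relaxed to 13 N, so I'll press slightly more for margin and see whether it holds.

{"op": "step_arm", "data": {
  "moves": [0,-0.02,0.1,0,0,0,1]
}}

```text
time: 12.07
tool_pos: [507.5, 224.0, 100.5]
tcp_rot: [3.137, 0.001, 2.033]
contact_force: [-6.2, -0.9, 23.4]
grip_width: 9.8
```

```bash
for i in 1 2 3; do python3 -c "
from h import *
for i in range(8): capture('top')
F=[]
for i in range(4): capture('top');F.append(get_obs()['contact_force'])
print(np.round(np.mean(F,0),2),np.round(get_obs()['tool_pos'],2),get_obs()['time'])"; done
python3 - <<'E'
from h import *
import json
W=cam("wrist",json.load(open("pics/w6.json")))
# predicted board top corner rows for stop (bottom 24 -> top 134)
print(proj(W,loc([507.4+1.3,224-.3,.463],[(5,32,134),(-5,32,134),(5,32,137),(-5,32,137)])))
E
```

```text
[-5.44 -1.75 17.54] [507.42 223.96 100.51] 12.6667
[-5.69 -1.54 17.58] [507.41 223.96 100.53] 13.2667
[-5.52 -1.55 17.05] [507.42 223.98 100.53] 13.8667
[[291.29840064 223.93666502]
 [267.85990953 223.94879699]
 [291.55094638 226.15793092]
 [267.58668497 226.17067426]]
```

The force holds steady at about 17 N, which leaves about 11 N on the stop. The board's top corner lies at row ≈223, and 223.9 is predicted for a fully seated board. I'm handing in.

```bash
python3 -c "
from plant import *
print(close_job())"
```

```text
the job is handed in; nothing more can be done
None
```

I took the tall board from the rack's middle slot, slid it into the dock slot and pressed it onto the hard stop. I handed the job in at about 13.9 s, still gripping and pressing.

**Last checks:**
- **Force:** the upward force on the tool held at about 17 N for 1.8 s. I estimate 11 N of that rests on the stop, after the 8 N spring and about 2 N of board weight. The highest reading was 23 N on the tool.
- **Seating:** the tool height stayed at 100.5 mm, which puts the board's bottom edge at about 24 mm, the stop level. In the wrist picture its top edge was at row 223, against 223.9 predicted for a fully seated board. I can't read the plunger travel directly.
- **Other items:** a scene picture taken while pressing showed the other two boards, spool, screwdriver and jar where they started. I judged this by eye.

**Disagreements:**
- **Cameras:** the top and wrist cameras differed by 3 to 5 mm on the dock and board positions. I used the wrist camera's position of the board relative to the dock, and the board went in without catching.
- **Side force:** about 5.5 N of side force remained on the tool.
- **Force drop:** the first press dropped from 19 N to 13 N, so I pressed a little more. That press settled from 23 N to the steady 17 N.

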